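# Close the steel jars with their own lids

## Robot

A 6-joint arm with a two-finger parallel gripper is mounted at the origin on the work surface. World frame = base frame: x ahead of the robot, y to its left, z up, the work surface at z = 0. Lengths are in m, angles in rad, forces in N, time in s.
With the tool pointing down it reaches from about 0.3 to 0.85 m from the base axis. Payload 4.2 kg.
Tool frame: the origin (TCP) lies midway between the tips of the shut fingers; the grasp point (between the pads) lies r.grasp_offset behind it (r.grasp_offset is the distance from the TCP to the grasp point, in m); z points along the fingers, x is the direction in which the jaws open and shut, and the axes are right-handed (so a half turn about z gives the same grasp; the last joint's range is limited). The gripper opens to 91 mm and grips with 3 to 60 N. Pads are 32 mm wide; open, the fingers measure 118 mm over their backs; the gripper's body (76 mm by 178 mm) begins 60 mm behind the grasp point.
Start: joints at [1.221, 0.32, 1.565, -0, 1.257, -0.02], TCP at [0.186, 0.544, 0.214] pointing down, gripper open.
Joint ranges: [-3.11, 3.11], [-0.84, 2.01], [0.21, 2.61], [-1.34, 4.49], [0.05, 2.63], [-2.56, 2.56]. Speed limits (rad/s): [2.57, 2.57, 3.14, 3.14, 3.14, 3.14].

## Interface

Orientations are given as a rotation vector (axis times angle).
In Python, from plant import r gives the robot as it stands.
- The arm moves only by the tool jog_arm, never from a script. Its arguments are lists of equal length, an entry for each row: "travel": the shift along the tool's x, y, z in units of 25 mm (1.0 is 25 mm), a list of three; "rot": the turn, a rotation vector about the tool's x, y, z in units of 5 degrees (1.0 is 5 degrees), a list of three; "claw": the finger opening in mm, from 0 to 91.2. A call has 1 to 20 rows; each row shifts and turns the commanded pose from where the row before left it, along the tool's axes as they then stand; what a row does not reach is not made up. A row lasts 1/8 s, in which the tool goes at most 62.5 mm and 10.7 degrees, less where a joint would pass 70% of its speed; a pose out of reach is approached as far as the arm can. A call is refused whole if a number of a shift passes 1 or a number of a turn 1, either way. A call with a gripper value outside its range is refused whole. The fingers move at their own pace and stop on an object; the grip force is fixed at half the most. Time passes only in rows, so rows that do not move let the fingers close. It gives the time, the measured TCP pose, the force and the opening at its end, in the units of the state.
- r.state(): the state, without advancing time (a new reading comes with each control period).
- r.get_image(name): name is "scene" or "top"; returns a dict with "pixels" (400x640x3 uint8, red, green, blue), "vertical_fov" (degrees; the focal length in pixels is half the picture's height over the tangent of half this angle, whatever the lens; pixels are square), "cx", "cy" (the principal point, pixels), "world_to_cam" (4x4, takes a point from world to camera coordinates). Camera axes: x right, y up, looking along -z (the intrinsics and any distortion apply to the point x, -y, -z); pixel columns grow to the right and rows downward; lengths in m; the calibration is good to about 2 mm. A picture is of the moment at which its call begins. There is no depth.
- r.sign_off(): hands the job in, once; it reports no verdict.
The state is a dict: "time": time; "joints": joint angles; "joint_velocities": joint speeds; "joint_efforts": joint torques, N m; "eef_pos": TCP position; "tcp_rot": TCP orientation; "ft_force": force on the tool from outside, world axes, zero at the start; "ft_torque": the same for the moment, N m; "width": finger opening in m.
Only numpy, scipy, OpenCV 4.12 (cv2) and the standard library are available. Lean on these libraries where they do the work, as an engineer would, in place of code of your own. Each camera call takes 0.05 s, during which the arm holds its last target. There are 200 camera calls.

## Task

Four washed steel jars of different sizes stand open on the laboratory bench among their lids: close each jar with the lid of its own size, so that every lid lies level and fully down on its rim. Set the lids on without dropping them. Leave the jars standing where they are, and leave the brush jar and the roll of tape where they are too.

Things in the scene. Friction and masses are not known exactly. Their poses are not given: they have to be found in the camera images.
- jar_100: the largest of four open, empty, round stainless-steel jars standing upright and loose on the bench: outer diameter 100 mm, height 90 mm, wall 3 mm, so a mouth 94 mm across. Origin: centre of its underside, on the bench; z points up. Its lid is the one with a plate 104 mm across.
- jar_84: the second largest of four open, empty, round stainless-steel jars standing upright and loose on the bench: outer diameter 84 mm, height 80 mm, wall 3 mm, so a mouth 78 mm across. Origin: centre of its underside, on the bench; z points up. Its lid is the one with a plate 88 mm across.
- jar_68: the second smallest of four open, empty, round stainless-steel jars standing upright and loose on the bench: outer diameter 68 mm, height 68 mm, wall 3 mm, so a mouth 62 mm across. Origin: centre of its underside, on the bench; z points up. Its lid is the one with a plate 72 mm across.
- jar_54: the smallest of four open, empty, round stainless-steel jars standing upright and loose on the bench: outer diameter 54 mm, height 56 mm, wall 3 mm, so a mouth 48 mm across. Origin: centre of its underside, on the bench; z points up. Its lid is the one with a plate 58 mm across.
- lid_100: largest of four loose steel lids lying right way up. Origin: centre of the foot of its plug, z up. Tapered plug, 0-7 mm up, 80 mm across at the foot, 87 at the top; plate 104 mm across, 7-10 mm up; black knob: neck 16 mm across, 10-24 mm up, head 28 mm across, 24-44 mm up: grip the head, fingertips above the plate. Seated, the plate is on the rim, the origin 83 mm above jar_100's.
- lid_84: second largest of four loose steel lids lying right way up. Origin: centre of the foot of its plug, z up. Tapered plug, 0-7 mm up, 64 mm across at the foot, 71 at the top; plate 88 mm across, 7-10 mm up; black knob: neck 16 mm across, 10-24 mm up, head 28 mm across, 24-44 mm up: grip the head, fingertips above the plate. Seated, the plate is on the rim, the origin 73 mm above jar_84's.
- lid_68: second smallest of four loose steel lids lying right way up. Origin: centre of the foot of its plug, z up. Tapered plug, 0-7 mm up, 48 mm across at the foot, 55 at the top; plate 72 mm across, 7-10 mm up; black knob: neck 16 mm across, 10-24 mm up, head 28 mm across, 24-44 mm up: grip the head, fingertips above the plate. Seated, the plate is on the rim, the origin 61 mm above jar_68's.
- lid_54: smallest of four loose steel lids lying right way up. Origin: centre of the foot of its plug, z up. Tapered plug, 0-7 mm up, 34 mm across at the foot, 41 at the top; plate 58 mm across, 7-10 mm up; black knob: neck 16 mm across, 10-24 mm up, head 28 mm across, 24-44 mm up: grip the head, fingertips above the plate. Seated, the plate is on the rim, the origin 49 mm above jar_54's.
- tape: bystander: a roll of beige masking tape lying flat, a plain ring 100 mm across with an 80 mm hole, 25 mm high. Origin: centre of its underside.
- brush_jar: bystander: a clear glass jar, 72 mm across and 95 mm high, with five upright paint brushes in it that fan out to about 50 mm from its axis and reach 0.22 m above the bench. Origin: centre of its underside. It stands at the right-hand edge of the work (-y).
Not all that is in view belongs to the job. Leave any turquoise or yellow look-alike of the lid_68 alone.

How it is judged:
By the outcome, as a careful person would: the job done as asked, in the order asked, and still so for the second after the job is handed in, with the robot touching nothing.
It also fails if it takes over 102 s, if anything falls off the work surface, if the arm or the gripper's body presses on something with over 40 N, if the wrist force passes 120 N, or if a joint passes its speed limit or range.

## Working session

There is one attempt and no reset: what is moved stays moved. The work goes in short steps, Python scripts to look and compute and a tool call to move; the robot and the scene stay as the last step left them, time stands still between calls to the robot, and variables do not carry over. Pictures are saved under pics/ and viewed, about 12 in all and at most 16, crops included, and the job is handed in when it is done.

Besides the shell and the picture viewer there is one more tool, called by a JSON object that holds its "method" and its "body", one argument or row to a line. jog_arm: Moves the arm, as the interface text tells. Its arguments: {"type":"object","properties":{"travel":{"type":"array"},"rot":{"type":"array"},"claw":{"type":"array"}},"required":["travel","rot","claw"]}

```bash
ls; mkdir -p pics; python3 - <<'E'
from plant import r
import cv2
s=r.state();print(s['eef_pos'],s['tcp_rot'],s['width'],r.grasp_offset,s['time'])
for n in("top","scene"):
    d=r.get_image(n);cv2.imwrite(f"pics/{n}0.png",d["pixels"][:,:,::-1])
    print(n,{k:v for k,v in d.items() if k!="pixels"})
E
```

```text
pics
[0.18605327 0.54353995 0.21312565] [ 2.55512276e+00  1.82607247e+00 -2.24212936e-03] 0.09106545795954525 0.0188 0.0
top {'vertical_fov': 53.99121814915475, 'cx': 318.25570610799446, 'cy': 199.22057180112427, 'world_to_cam': array([[-0.01751398, -0.99978994, -0.01064634,  0.0461833 ],
       [ 0.99772491, -0.01816913,  0.06492212, -0.56925358],
       [-0.06510191, -0.00948508,  0.99783354, -1.18585878],
       [ 0.        ,  0.        ,  0.        ,  1.        ]])}
scene {'vertical_fov': 46.85398648727218, 'cx': 324.40193625544083, 'cy': 201.12449641666197, 'world_to_cam': array([[-0.69964133,  0.71431775,  0.01587952,  0.40767148],
       [-0.38695307, -0.39749885,  0.83202283,  0.19761777],
       [ 0.60064076,  0.57597293,  0.55451407, -1.8544531 ],
       [ 0.        ,  0.        ,  0.        ,  1.        ]])}
```

View pics/top0.png

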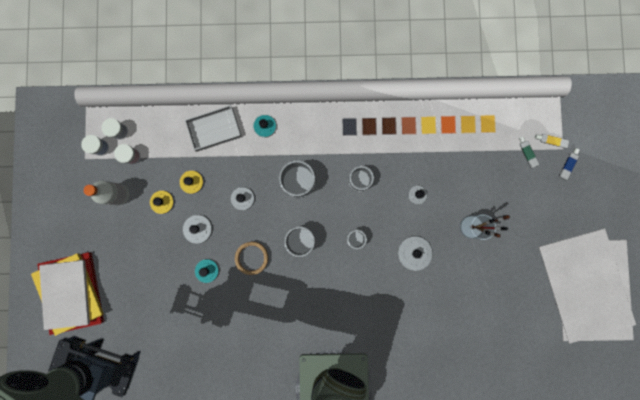

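View pics/scene0.png

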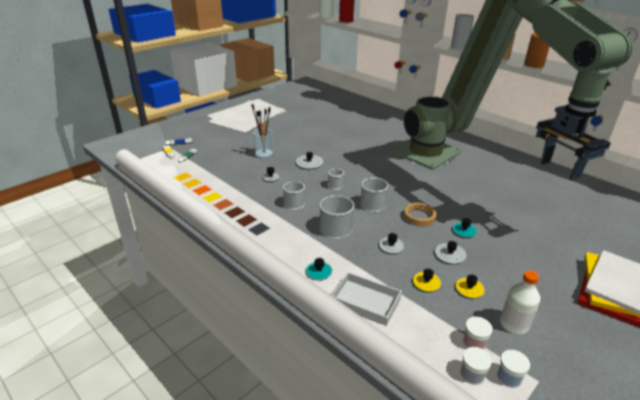

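The top view shows silver lids at (242,199), (197,229), (418,194) and (415,253), and jars at (297,178), (361,177), (299,241) and (357,238). The look-alikes are yellow at (191,181) and (161,202), and turquoise at (206,271) and (264,125). The tape is at (252,257) and the brush jar at (478,226). I'll enlarge to confirm which lid is which.

```bash
python3 - <<'E'
import cv2
a=cv2.imread("pics/top0.png");c=a[150:290,170:440]
b=cv2.imread("pics/scene0.png");d=b[140:275,260:480]
cv2.imwrite("pics/topc.png",cv2.resize(c,None,fx=2.96,fy=2.96,interpolation=cv2.INTER_CUBIC))
cv2.imwrite("pics/scenec.png",cv2.resize(d,None,fx=3.6,fy=3.6,interpolation=cv2.INTER_CUBIC))
E
```

```text
(no output)
```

View pics/topc.png

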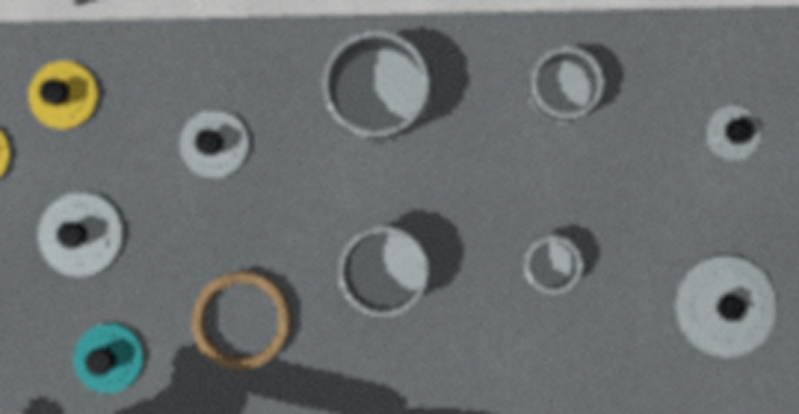

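View pics/scenec.png

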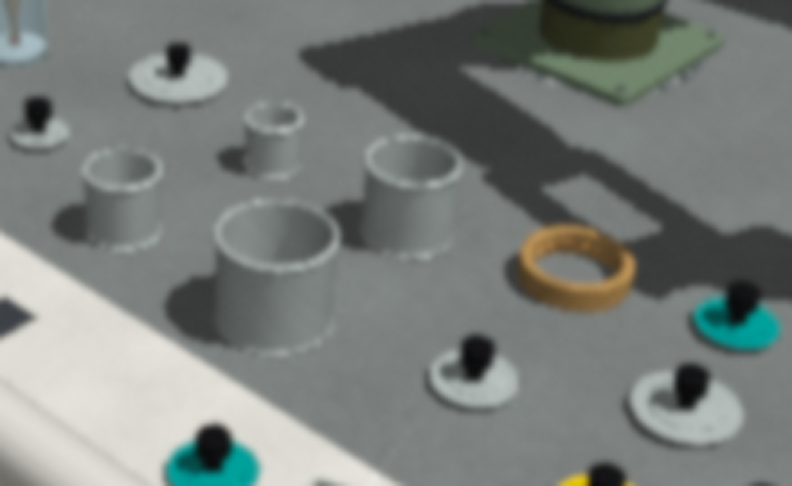

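```bash
cat > h.py <<'E'
import numpy as np, cv2
from scipy.optimize import minimize
Z={100:.09,84:.08,68:.068,54:.056}
T=np.linspace(0,2*np.pi,90,endpoint=False)
def proj(d,P):
    M=d["world_to_cam"];c=P@M[:3,:3].T+M[:3,3]
    f=200/np.tan(np.radians(d["vertical_fov"]/2))
    return np.c_[d["cx"]+f*c[:,0]/-c[:,2],d["cy"]-f*c[:,1]/-c[:,2]]
def back(d,u,v,z):
    M=d["world_to_cam"];f=200/np.tan(np.radians(d["vertical_fov"]/2))
    R=M[:3,:3];o=-R.T@M[:3,3];w=R.T@np.array([(u-d["cx"])/f,-(v-d["cy"])/f,-1])
    return (o+w*(z-o[2])/w[2])[:2]
def ring(d,g,xy,rad,z):
    p=proj(d,np.c_[xy[0]+rad*np.cos(T),xy[1]+rad*np.sin(T),0*T+z]).astype(np.float32)
    return cv2.remap(g,p[:,:1],p[:,1:],cv2.INTER_LINEAR).mean()
def fit(d,xy,D,z,jar):
    g=cv2.cvtColor(d["pixels"],cv2.COLOR_RGB2GRAY).astype(np.float32);R=D/2000
    def s(p):
        if jar:return -(ring(d,g,p,R-.0015,z)-.5*ring(d,g,p,R+.0045,z)-.5*ring(d,g,p,R-.0075,z))
        return -(ring(d,g,p,R-.003,z)-ring(d,g,p,R+.003,z))
    best=min(((s(xy+np.array([a,b])),a,b) for a in np.arange(-.012,.0121,.003) for b in np.arange(-.012,.0121,.003)))
    o=minimize(s,xy+np.array(best[1:]),method="Nelder-Mead",options=dict(xatol=1e-4,initial_simplex=xy+np.array(best[1:])+np.array([[0,0],[.002,0],[0,.002]])))
    return o.x,-o.fun
E
python3 - <<'E'
from plant import r
from h import *
t,s=r.get_image("top"),r.get_image("scene")
C={'j100':(376,84),'j84':(383,271),'j68':(567,82),'j54':(553,264),'l100':(726,307),'l84':(80,235),'l68':(214,144),'l54':(734,133),}
for k,(u,v) in C.items():
    n=int(k[1:]);jar=k[0]=='j';z=Z[n] if jar else .01;D=n if jar else n+4
    x0=back(t,170+u/2.96,150+v/2.96,z)
    a,fa=fit(t,x0,D,z,jar);b,fb=fit(s,a,D,z,jar)
    print(k,x0.round(4),a.round(4),round(fa,1),b.round(4),round(fb,1))
p=[('tape',252,257,.025),('brush',476,227,.095)]
for k,u,v,z in p: print(k,back(t,u,v,z).round(3))
E
```

```text
j100 [0.627  0.0958] [0.629  0.0982] 39.3 [0.6307 0.0961] 20.2
j84 [0.4443 0.0921] [0.4446 0.0943] 37.0 [0.4472 0.092 ] 15.8
j68 [ 0.628  -0.0933] [ 0.6291 -0.0918] 36.7 [ 0.6296 -0.0939] 13.6
j54 [ 0.4473 -0.0761] [ 0.447  -0.0749] 32.9 [ 0.4491 -0.0763] 11.5
l100 [ 0.3984 -0.2573] [ 0.4002 -0.2557] 39.0 [ 0.4017 -0.2586] 23.7
l84 [0.4841 0.4117] [0.4861 0.4139] 57.2 [0.4887 0.4112] 35.9
l68 [0.5766 0.2713] [0.578  0.2734] 46.5 [0.5801 0.27  ] 31.1
l54 [ 0.5782 -0.2717] [ 0.58   -0.2701] 25.8 [ 0.5811 -0.2706] 14.1
tape [0.398 0.24 ]
brush [ 0.478 -0.413]
```

{"method": "jog_arm", "body": {
  "travel": [
    [0,0,0],
    [0,0,0],
    [0,0,0],
    [0,0,0],
    [0,0,0],
    [0,0,0],
    [0,0,0],
    [0,0,0],
    [0,0,0],
    [0,0,0],
    [0,0,0],
    [0,0,0],
    [0,0,0],
    [0,0,0],
    [0,0,0],
    [0,0,0]
  ],
  "rot": [
    [0,0,1],
    [0,0,1],
    [0,0,1],
    [0,0,1],
    [0,0,1],
    [0,0,1],
    [0,0,1],
    [0,0,1],
    [0,0,1],
    [0,0,1],
    [0,0,1],
    [0,0,1],
    [0,0,1],
    [0,0,1],
    [0,0,0.22],
    [0,0,0]
  ],
  "claw": [60,60,60,60,60,60,60,60,60,60,60,60,60,60,60,60]
}}

```text
time: 2.2
eef_pos: [0.1862, 0.544, 0.2139]
tcp_rot: [3.141, 0.002, -0.0]
ft_force: [0.1, -0.3, -0.5]
width: 0.0598
```

{"method": "jog_arm", "body": {
  "travel": [
    [1,0.44,0],
    [1,0.44,0],
    [1,0.44,0],
    [1,0.44,0],
    [1,0.44,0],
    [1,0.44,0],
    [1,0.44,0],
    [1,0.44,0],
    [1,0.44,0],
    [1,0.44,0],
    [1,0.44,0],
    [1,0.42,0],
    [0.04,0,1],
    [0,0,1],
    [0,0,1],
    [0,0,1],
    [0,0,1],
    [0,0,0],
    [0,0,0]
  ],
  "rot": [
    [0,0,0],
    [0,0,0],
    [0,0,0],
    [0,0,0],
    [0,0,0],
    [0,0,0],
    [0,0,0],
    [0,0,0],
    [0,0,0],
    [0,0,0],
    [0,0,0],
    [0,0,0],
    [0,0,0],
    [0,0,0],
    [0,0,0],
    [0,0,0],
    [0,0,0],
    [0,0,0],
    [0,0,0]
  ],
  "claw": [60,60,60,60,60,60,60,60,60,60,60,60,60,60,60,60,60,60,60]
}}

```text
time: 4.58
eef_pos: [0.4878, 0.413, 0.0899]
tcp_rot: [-3.141, -0.001, -0.002]
ft_force: [0.7, 0.5, 0.4]
width: 0.06
```

```bash
python3 - <<'E'
from plant import r
import cv2,numpy as np
from h import *
p=r.state()['eef_pos'];o=[]
for n in("top","scene"):
    d=r.get_image(n);u,v=proj(d,p[None])[0];g=proj(d,np.array([[.4874,.4125,.044]]))[0];print(n,u,v,g)
    u,v=int(u),int(v);c=np.ascontiguousarray(d["pixels"][max(0,v-45):v+45,u-45:u+45,::-1]);c=cv2.resize(c,(390,390),interpolation=cv2.INTER_CUBIC)
    o.append(c)
cv2.imwrite("pics/app.png",np.hstack(o))
E
```

```text
top 187.74108574875572 228.4426003180031 [193.15703779 228.42555272]
scene 455.8959198593684 230.29442508791612 [452.96892603 243.15224165]
```

View pics/app.png

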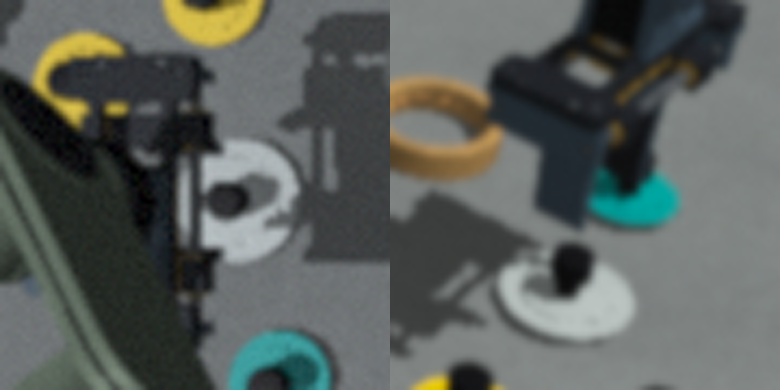

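{"method": "jog_arm", "body": {
  "travel": [
    [0,0,1],
    [0,0,1],
    [0,0,0.84],
    [0,0,0],
    [0,0,0],
    [0,0,0],
    [0,0,0],
    [0,0,0],
    [0,0,0],
    [0,0,0],
    [0,0,0]
  ],
  "rot": [
    [0,0,0],
    [0,0,0],
    [0,0,0],
    [0,0,0],
    [0,0,0],
    [0,0,0],
    [0,0,0],
    [0,0,0],
    [0,0,0],
    [0,0,0],
    [0,0,0]
  ],
  "claw": [60,60,60,60,15,15,15,15,15,15,15]
}}

```text
time: 6.05
eef_pos: [0.4876, 0.4128, 0.0186]
tcp_rot: [-3.141, -0.0, -0.001]
ft_force: [-1.0, -1.0, 5.4]
width: 0.0271
```

{"method": "jog_arm", "body": {
  "travel": [
    [0,0,-0.5],
    [0,0,-1],
    [0,0,-1],
    [0,0,-1],
    [0,0,-1],
    [0,0,-1],
    [0,0.5,-0.5],
    [-0.14,1,0],
    [-0.14,1,0],
    [-0.14,1,0],
    [-0.14,1,0],
    [-0.14,1,0],
    [-0.14,1,0],
    [-0.14,1,0],
    [-0.14,1,0],
    [-0.14,1,0],
    [-0.14,1,0],
    [-0.14,1,0],
    [-0.13,1,0],
    [0,0.28,0]
  ],
  "rot": [
    [0,0,0],
    [0,0,0],
    [0,0,0],
    [0,0,0],
    [0,0,0],
    [0,0,0],
    [0,0,0],
    [0,0,0],
    [0,0,0],
    [0,0,0],
    [0,0,0],
    [0,0,0],
    [0,0,0],
    [0,0,0],
    [0,0,0],
    [0,0,0],
    [0,0,0],
    [0,0,0],
    [0,0,0],
    [0,0,0]
  ],
  "claw": [15,15,15,15,15,15,15,15,15,15,15,15,15,15,15,15,15,15,15,15]
}}

```text
time: 8.55
eef_pos: [0.4447, 0.0916, 0.1678]
tcp_rot: [3.142, -0.003, -0.001]
ft_force: [0.4, 1.4, -0.9]
width: 0.027
```

{"method": "jog_arm", "body": {
  "travel": [
    [0,0,1],
    [0,0,1],
    [0,0,0.4],
    [0,0,0],
    [0,0,0]
  ],
  "rot": [
    [0,0,0],
    [0,0,0],
    [0,0,0],
    [0,0,0],
    [0,0,0]
  ],
  "claw": [15,15,15,15,15]
}}

```text
time: 9.18
eef_pos: [0.4463, 0.0933, 0.1087]
tcp_rot: [-3.141, -0.0, -0.003]
ft_force: [-0.2, -0.1, -1.7]
width: 0.0273
```

```bash
cat > snap.py <<'E'
import sys
from plant import r
from h import *
p=r.state()['eef_pos'];o=[];print(r.state())
for n in("top","scene"):
    d=r.get_image(n);u,v=map(int,proj(d,p[None])[0])
    o.append(cv2.resize(np.ascontiguousarray(d["pixels"][max(0,v-40):v+40,u-40:u+40,::-1]),(390,390),interpolation=cv2.INTER_CUBIC))
cv2.imwrite(sys.argv[1],np.hstack(o))
E
python3 snap.py pics/p1.png
```

```text
{'time': 9.175, 'joints': array([1.80852176e-01, 2.34704291e-01, 1.98311718e+00, 1.95302019e-04,
       9.21950686e-01, 1.80434672e-01]), 'joint_velocities': array([-0.00113008, -0.00641063, -0.00228027, -0.00081349, -0.00191489,
        0.00026075]), 'joint_efforts': array([ 5.97784183e-04, -3.24687231e+01, -1.90947282e+01,  6.64961245e-02,
        3.77946475e-02, -3.89014604e-04]), 'eef_pos': array([0.44625161, 0.0933409 , 0.10873262]), 'tcp_rot': array([-3.14111114e+00, -4.70587831e-04, -2.76872361e-03]), 'ft_force': array([-0.20586732, -0.14670917, -1.73566052]), 'ft_torque': array([-0.09379277,  0.05816735,  0.08065181]), 'width': 0.027346330426838497}
```

View pics/p1.png

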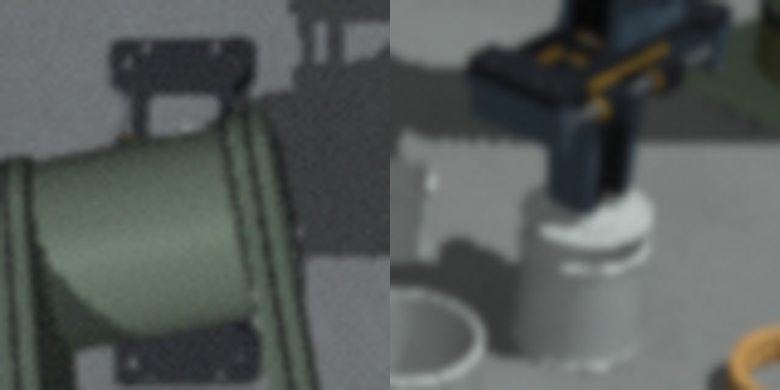

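{"method": "jog_arm", "body": {
  "travel": [
    [0,0,0.3],
    [0,0,0.2],
    [0,0,0.1],
    [0,0,0.08],
    [0,0,0.02],
    [0,0,0]
  ],
  "rot": [
    [0,0,0],
    [0,0,0],
    [0,0,0],
    [0,0,0],
    [0,0,0],
    [0,0,0]
  ],
  "claw": [15,15,15,15,15,15]
}}

```text
time: 10.02
eef_pos: [0.4453, 0.093, 0.0916]
tcp_rot: [-3.142, -0.0, -0.0]
ft_force: [-3.1, -0.5, 9.1]
width: 0.0271
```

{"method": "jog_arm", "body": {
  "travel": [
    [0,0,0],
    [0,0,0],
    [0,0,0],
    [0,0,0],
    [0,0,-0.5],
    [0,0,-1],
    [0,0,-1],
    [0,0,-0.58]
  ],
  "rot": [
    [0,0,0],
    [0,0,0],
    [0,0,0],
    [0,0,0],
    [0,0,0],
    [0,0,0],
    [0,0,0],
    [0,0,0]
  ],
  "claw": [60,60,60,60,60,60,60,60]
}}

```text
time: 11.02
eef_pos: [0.4462, 0.0932, 0.1693]
tcp_rot: [-3.141, -0.0, -0.004]
ft_force: [0.2, -0.4, -0.1]
width: 0.0599
```

{"method": "jog_arm", "body": {
  "travel": [
    [0.76,-1,0],
    [0.76,-1,0],
    [0.76,-1,0],
    [0.76,-1,0],
    [0.76,-1,0],
    [0.76,-1,0],
    [0.76,-1,0],
    [0,-0.14,1],
    [0,0,1],
    [0,0,1],
    [0,0,0],
    [0,0,0]
  ],
  "rot": [
    [0,0,0],
    [0,0,0],
    [0,0,0],
    [0,0,0],
    [0,0,0],
    [0,0,0],
    [0,0,0],
    [0,0,0],
    [0,0,0],
    [0,0,0],
    [0,0,0],
    [0,0,0]
  ],
  "claw": [60,60,60,60,60,60,60,60,60,60,60,60]
}}

```text
time: 12.52
eef_pos: [0.5791, 0.2718, 0.0935]
tcp_rot: [-3.141, -0.0, -0.002]
ft_force: [0.0, -0.8, 0.4]
width: 0.06
```

```bash
python3 - <<'E'
from plant import r
from h import *
t,s=r.get_image("top"),r.get_image("scene")
cv2.imwrite("pics/a2.png",cv2.resize(s["pixels"][140:275,260:480,::-1],None,fx=3.6,fy=3.6,interpolation=cv2.INTER_CUBIC))
for n,d in(("top",t),("scene",s)):
    print(n,'lid84',fit(d,np.array([.4459,.0932]),88,.083,False))
    print('j100',fit(d,np.array([.63,.0972]),100,.09,True))
print(fit(s,np.array([.579,.2717]),72,.01,False))
E
```

```text
top lid84 (array([0.44408944, 0.09323903]), np.float64(58.71941375732422))
j100 (array([0.6295629 , 0.09767114]), np.float64(13.925640106201172))
scene lid84 (array([0.43994414, 0.08448771]), np.float64(35.30890655517578))
j100 (array([0.63212328, 0.09669031]), np.float64(2.7349281311035156))
(array([0.58029951, 0.27015058]), np.float64(34.03031921386719))
```

View pics/a2.png

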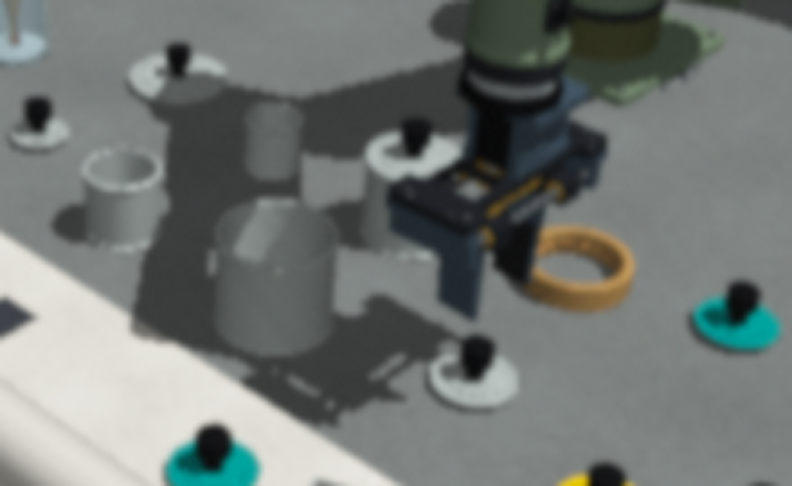

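Lid_84 sits on its jar at crop (412,155), and the gripper is above lid_68 at crop (474,375). I'll carry on with lid_68.

{"method": "jog_arm", "body": {
  "travel": [
    [0,0,1],
    [0,0,1],
    [0,0,1],
    [0,0,0],
    [0,0,0],
    [0,0,0],
    [0,0,0],
    [0,0,0],
    [0,0,0],
    [0,0,0],
    [0,0,-0.5],
    [0,0,-1],
    [0,0,-1],
    [0,0,-1],
    [0,0,-1],
    [0,0,-1],
    [0,0,-0.5]
  ],
  "rot": [
    [0,0,0],
    [0,0,0],
    [0,0,0],
    [0,0,0],
    [0,0,0],
    [0,0,0],
    [0,0,0],
    [0,0,0],
    [0,0,0],
    [0,0,0],
    [0,0,0],
    [0,0,0],
    [0,0,0],
    [0,0,0],
    [0,0,0],
    [0,0,0],
    [0,0,0]
  ],
  "claw": [60,60,60,60,15,15,15,15,15,15,15,15,15,15,15,15,15]
}}

```text
time: 14.75
eef_pos: [0.5788, 0.2717, 0.169]
tcp_rot: [-3.141, -0.0, -0.003]
ft_force: [-0.1, 0.2, -1.4]
width: 0.0267
```

{"method": "jog_arm", "body": {
  "travel": [
    [0.14,0.98,0],
    [0.14,0.98,0],
    [0.14,0.98,0],
    [0.14,0.98,0],
    [0.14,0.98,0],
    [0.14,0.98,0],
    [0.14,0.98,0],
    [0.14,0.98,0],
    [0.14,0.98,0],
    [0.14,0.98,0],
    [0.14,0.98,0],
    [0.14,0.98,0],
    [0.14,0.98,0],
    [0.14,0.98,0],
    [0.05,0.86,0],
    [0,0,0],
    [0,0,0]
  ],
  "rot": [
    [0,0,0],
    [0,0,0],
    [0,0,0],
    [0,0,0],
    [0,0,0],
    [0,0,0],
    [0,0,0],
    [0,0,0],
    [0,0,0],
    [0,0,0],
    [0,0,0],
    [0,0,0],
    [0,0,0],
    [0,0,0],
    [0,0,0],
    [0,0,0],
    [0,0,0]
  ],
  "claw": [15,15,15,15,15,15,15,15,15,15,15,15,15,15,15,15,15]
}}

```text
time: 16.88
eef_pos: [0.6285, -0.0924, 0.1672]
tcp_rot: [-3.141, -0.0, 0.001]
ft_force: [-0.3, 0.5, -0.4]
width: 0.0272
```

{"method": "jog_arm", "body": {
  "travel": [
    [0.03,0,1],
    [0,0,1],
    [0,0,0.8],
    [0,0,0.3],
    [0,0,0.2],
    [0,0,0.1],
    [0,0,0.08],
    [0,0,0.06],
    [0,0,0],
    [0,0,0]
  ],
  "rot": [
    [0,0,0],
    [0,0,0],
    [0,0,0],
    [0,0,0],
    [0,0,0],
    [0,0,0],
    [0,0,0],
    [0,0,0],
    [0,0,0],
    [0,0,0]
  ],
  "claw": [15,15,15,15,15,15,15,15,15,15]
}}

```text
time: 18.12
eef_pos: [0.6297, -0.093, 0.0792]
tcp_rot: [3.142, 0.0, 0.001]
ft_force: [0.1, -0.2, 0.6]
width: 0.027
```

```bash
python3 snap.py pics/p2.png
```

```text
{'time': 18.125, 'joints': array([-1.64720198e-01,  5.19342635e-01,  1.60065908e+00,  1.15658609e-04,
        1.02089598e+00, -1.64805308e-01]), 'joint_velocities': array([-2.43509097e-04, -1.03852326e-03, -5.51318549e-04, -4.70978164e-05,
        1.38388350e-03,  7.30480253e-04]), 'joint_efforts': array([ 4.48510190e-02, -4.87747979e+01, -2.03452152e+01,  7.26352609e-02,
        7.77587551e-02, -1.62587028e-03]), 'eef_pos': array([ 0.6297465 , -0.09298909,  0.07923457]), 'tcp_rot': array([3.14157577e+00, 3.87992746e-05, 1.10226311e-03]), 'ft_force': array([ 0.06129678, -0.19720928,  0.60190031]), 'ft_torque': array([-0.10584536,  0.04719239, -0.06756299]), 'width': 0.027025644786928645}
```

View pics/p2.png

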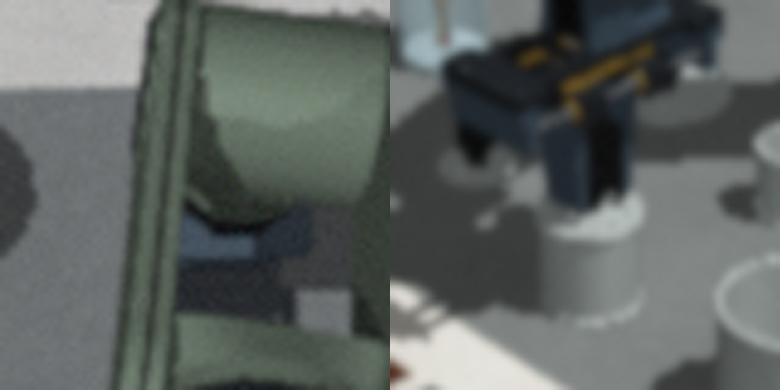

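{"method": "jog_arm", "body": {
  "travel": [
    [0,0,0.03],
    [0,0,0]
  ],
  "rot": [
    [0,0,0],
    [0,0,0]
  ],
  "claw": [15,15]
}}

```text
time: 18.48
eef_pos: [0.6298, -0.093, 0.0792]
tcp_rot: [3.141, 0.0, 0.002]
ft_force: [-1.6, -0.5, 4.4]
width: 0.0267
```

{"method": "jog_arm", "body": {
  "travel": [
    [0,0,0],
    [0,0,0],
    [0,0,0],
    [0,0,0],
    [0,0,-0.5],
    [0,0,-1],
    [0,0,-1],
    [0,0,-1],
    [0,0,-0.5],
    [0,0,0]
  ],
  "rot": [
    [0,0,0],
    [0,0,0],
    [0,0,0],
    [0,0,0],
    [0,0,0],
    [0,0,0],
    [0,0,0],
    [0,0,0],
    [0,0,0],
    [0,0,0]
  ],
  "claw": [60,60,60,60,60,60,60,60,60,60]
}}

```text
time: 19.73
eef_pos: [0.63, -0.093, 0.1793]
tcp_rot: [3.141, 0.0, 0.004]
ft_force: [-0.2, -0.4, -0.1]
width: 0.0602
```

{"method": "jog_arm", "body": {
  "travel": [
    [-0.28,1,0],
    [-0.28,1,0],
    [-0.28,1,0],
    [-0.28,1,0],
    [-0.28,1,0],
    [-0.28,1,0],
    [-0.28,1,0],
    [0,0.1,1],
    [0,0,1],
    [0,0,1],
    [0,0,0],
    [0,0,0]
  ],
  "rot": [
    [0,0,0],
    [0,0,0],
    [0,0,0],
    [0,0,0],
    [0,0,0],
    [0,0,0],
    [0,0,0],
    [0,0,0],
    [0,0,0],
    [0,0,0],
    [0,0,0],
    [0,0,0]
  ],
  "claw": [60,60,60,60,60,60,60,60,60,60,60,60]
}}

```text
time: 21.22
eef_pos: [0.5808, -0.2705, 0.1034]
tcp_rot: [3.142, 0.0, 0.0]
ft_force: [1.1, -0.2, 0.4]
width: 0.0601
```

```bash
python3 - <<'E'
from plant import r
from h import *
t,s=r.get_image("top"),r.get_image("scene")
a=cv2.resize(s["pixels"][120:275,230:430,::-1],None,fx=3.6,fy=3.6,interpolation=cv2.INTER_CUBIC)
cv2.imwrite("pics/a3.png",a)
for n,d in(("top",t),("scene",s)):
    print(n,'lid68',fit(d,np.array([.6294,-.0928]),72,.071,False),'lid54',fit(d,np.array([.5806,-.2704]),58,.01,False),'l100',fit(d,np.array([.401,-.257]),104,.01,False))
E
```

```text
top lid68 (array([ 0.62948397, -0.0920381 ]), np.float64(52.183250427246094)) lid54 (array([ 0.58013694, -0.27073366]), np.float64(31.7740478515625)) l100 (array([ 0.40027569, -0.25634127]), np.float64(14.159042358398438))
scene lid68 (array([ 0.63070517, -0.09385462]), np.float64(20.394996643066406)) lid54 (array([ 0.581142 , -0.2706643]), np.float64(15.832687377929688)) l100 (array([ 0.40357279, -0.25710303]), np.float64(13.457038879394531))
```

View pics/a3.png

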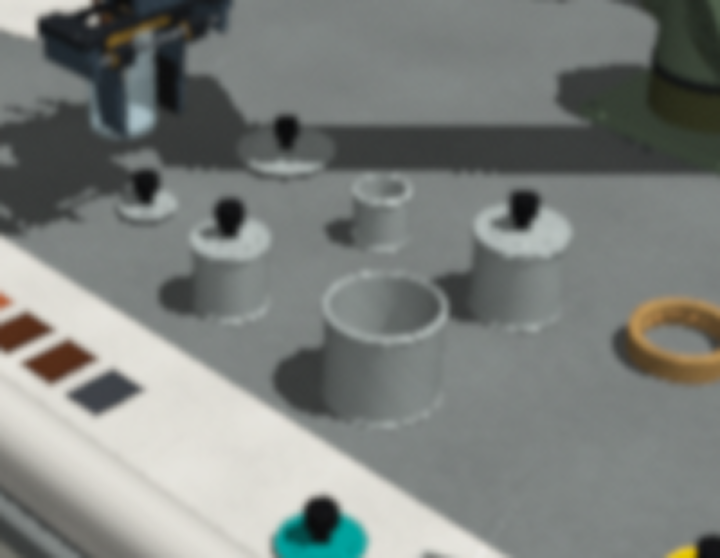

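Lids 84 and 68 are both seated level, at crop (522,230) and (230,240). Next is lid_54.

{"method": "jog_arm", "body": {
  "travel": [
    [0,0,1],
    [0,0,1],
    [0,0,1],
    [0,0,0.38],
    [0,0,0],
    [0,0,0],
    [0,0,0],
    [0,0,0],
    [0,0,0],
    [0,0,0],
    [0,0,0],
    [0,0,-0.5],
    [0,0,-1],
    [0,0,-1],
    [0,0,-1],
    [0,0,-1],
    [0,0,-1],
    [0,0,-0.5]
  ],
  "rot": [
    [0,0,0],
    [0,0,0],
    [0,0,0],
    [0,0,0],
    [0,0,0],
    [0,0,0],
    [0,0,0],
    [0,0,0],
    [0,0,0],
    [0,0,0],
    [0,0,0],
    [0,0,0],
    [0,0,0],
    [0,0,0],
    [0,0,0],
    [0,0,0],
    [0,0,0],
    [0,0,0]
  ],
  "claw": [60,60,60,60,60,15,15,15,15,15,15,15,15,15,15,15,15,15]
}}

```text
time: 23.58
eef_pos: [0.581, -0.2707, 0.1705]
tcp_rot: [3.141, 0.0, 0.003]
ft_force: [-0.0, -0.6, -1.0]
width: 0.0265
```

{"method": "jog_arm", "body": {
  "travel": [
    [-0.66,-0.98,0],
    [-0.66,-0.98,0],
    [-0.66,-0.98,0],
    [-0.66,-0.98,0],
    [-0.66,-0.98,0],
    [-0.66,-0.98,0],
    [-0.66,-0.98,0],
    [-0.66,-0.92,0],
    [0,0,0],
    [0,0,0]
  ],
  "rot": [
    [0,0,0],
    [0,0,0],
    [0,0,0],
    [0,0,0],
    [0,0,0],
    [0,0,0],
    [0,0,0],
    [0,0,0],
    [0,0,0],
    [0,0,0]
  ],
  "claw": [15,15,15,15,15,15,15,15,15,15]
}}

```text
time: 24.82
eef_pos: [0.4491, -0.0764, 0.1688]
tcp_rot: [3.141, 0.0, 0.001]
ft_force: [-0.3, -0.7, -0.7]
width: 0.0272
```

{"method": "jog_arm", "body": {
  "travel": [
    [-0.03,-0.02,1],
    [0,0,1],
    [0,0,1],
    [0,0,0.3],
    [0,0,0.3],
    [0,0,0.2],
    [0,0,0.1],
    [0,0,0.08],
    [0,0,0.06],
    [0,0,0],
    [0,0,0]
  ],
  "rot": [
    [0,0,0],
    [0,0,0],
    [0,0,0],
    [0,0,0],
    [0,0,0],
    [0,0,0],
    [0,0,0],
    [0,0,0],
    [0,0,0],
    [0,0,0],
    [0,0,0]
  ],
  "claw": [15,15,15,15,15,15,15,15,15,15,15]
}}

```text
time: 26.2
eef_pos: [0.448, -0.0754, 0.0681]
tcp_rot: [3.142, 0.0, 0.001]
ft_force: [-1.1, 0.4, 2.9]
width: 0.0268
```

{"method": "jog_arm", "body": {
  "travel": [
    [0,0,0.03],
    [0,0,0]
  ],
  "rot": [
    [0,0,0],
    [0,0,0]
  ],
  "claw": [15,15]
}}

```text
time: 26.45
eef_pos: [0.448, -0.0755, 0.068]
tcp_rot: [3.142, 0.0, 0.001]
ft_force: [-2.3, 0.7, 11.1]
width: 0.0268
```

```bash
python3 snap.py pics/p3.png | head -c 0
```

```text
Exception ignored on flushing sys.stdout:
BrokenPipeError: [Errno 32] Broken pipe
```

View pics/p3.png

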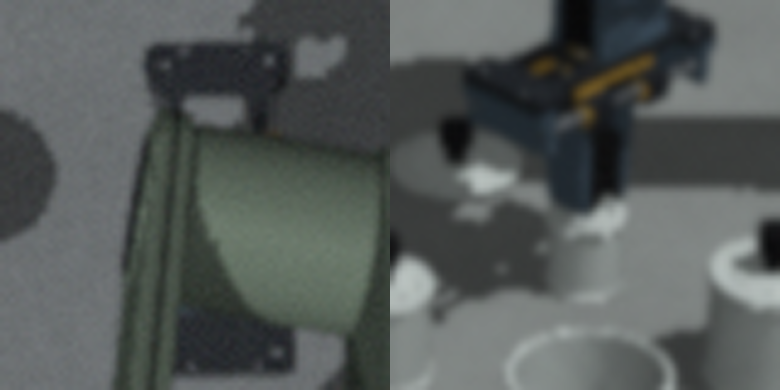

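Lid_54 rests on its jar at the expected height, with contact at 11 N. I'll release it and go to lid_100.

{"method": "jog_arm", "body": {
  "travel": [
    [0,0,0],
    [0,0,0],
    [0,0,0],
    [0,0,0],
    [0,0,-0.5],
    [0,0,-1],
    [0,0,-1],
    [0,0,-1],
    [0,0,-0.5],
    [0,0,0]
  ],
  "rot": [
    [0,0,0],
    [0,0,0],
    [0,0,0],
    [0,0,0],
    [0,0,0],
    [0,0,0],
    [0,0,0],
    [0,0,0],
    [0,0,0],
    [0,0,0]
  ],
  "claw": [60,60,60,60,60,60,60,60,60,60]
}}

```text
time: 27.8
eef_pos: [0.4482, -0.0755, 0.1678]
tcp_rot: [3.141, 0.0, 0.003]
ft_force: [0.2, 0.7, -0.5]
width: 0.0599
```

{"method": "jog_arm", "body": {
  "travel": [
    [-0.27,1,0],
    [-0.27,1,0],
    [-0.27,1,0],
    [-0.27,1,0],
    [-0.27,1,0],
    [-0.27,1,0],
    [-0.27,1,0],
    [0,0.26,1],
    [0,0,1],
    [0,0,1],
    [0,0,0],
    [0,0,0]
  ],
  "rot": [
    [0,0,0],
    [0,0,0],
    [0,0,0],
    [0,0,0],
    [0,0,0],
    [0,0,0],
    [0,0,0],
    [0,0,0],
    [0,0,0],
    [0,0,0],
    [0,0,0],
    [0,0,0]
  ],
  "claw": [60,60,60,60,60,60,60,60,60,60,60,60]
}}

```text
time: 29.3
eef_pos: [0.4007, -0.2571, 0.0921]
tcp_rot: [-3.142, -0.0, -0.0]
ft_force: [0.1, -0.2, 0.9]
width: 0.06
```

```bash
python3 - <<'E'
from plant import r
from h import *
t,s=r.get_image("top"),r.get_image("scene")
a=cv2.resize(s["pixels"][120:275,230:430,::-1],None,fx=3.6,fy=3.6,interpolation=cv2.INTER_CUBIC)
cv2.imwrite("pics/a4.png",a)
for n,d in(("top",t),("scene",s)):
    print(n,'lid54',fit(d,np.array([.4481,-.0756]),58,.059,False),'l100',fit(d,np.array([.401,-.257]),104,.01,False),'j100',fit(d,np.array([.63,.0972]),100,.09,True))
E
```

```text
top lid54 (array([ 0.4472053 , -0.07536774]), np.float64(43.945281982421875)) l100 (array([ 0.40025876, -0.25664448]), np.float64(24.126922607421875)) j100 (array([0.62898835, 0.09822768]), np.float64(39.75178146362305))
scene lid54 (array([ 0.44967249, -0.07543279]), np.float64(13.349197387695312)) l100 (array([ 0.40203492, -0.25831595]), np.float64(28.93518829345703)) j100 (array([0.63091776, 0.09629976]), np.float64(20.125713348388672))
```

View pics/a4.png

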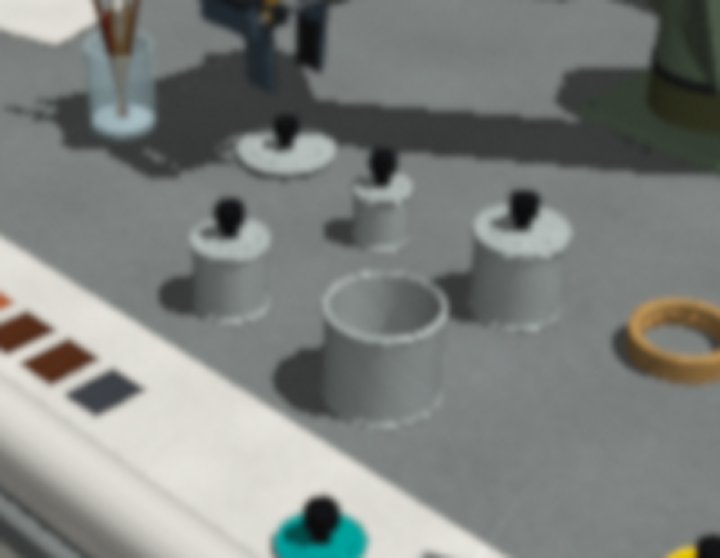

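All three lids placed so far are level, and the gripper is above lid_100.

{"method": "jog_arm", "body": {
  "travel": [
    [0,0,1],
    [0,0,1],
    [0,0,0.94],
    [0,0,0],
    [0,0,0],
    [0,0,0],
    [0,0,0],
    [0,0,0],
    [0,0,0],
    [0,0,0],
    [0,0,-0.5],
    [0,0,-1],
    [0,0,-1],
    [0,0,-1],
    [0,0,-1],
    [0,0,-1],
    [0,0,-1],
    [0,0,-0.3]
  ],
  "rot": [
    [0,0,0],
    [0,0,0],
    [0,0,0],
    [0,0,0],
    [0,0,0],
    [0,0,0],
    [0,0,0],
    [0,0,0],
    [0,0,0],
    [0,0,0],
    [0,0,0],
    [0,0,0],
    [0,0,0],
    [0,0,0],
    [0,0,0],
    [0,0,0],
    [0,0,0],
    [0,0,0]
  ],
  "claw": [60,60,60,60,15,15,15,15,15,15,15,15,15,15,15,15,15,15]
}}

```text
time: 31.65
eef_pos: [0.401, -0.2573, 0.19]
tcp_rot: [3.14, 0.0, 0.004]
ft_force: [0.2, -0.3, -1.6]
width: 0.0267
```

{"method": "jog_arm", "body": {
  "travel": [
    [0.61,-0.95,0],
    [0.61,-0.95,0],
    [0.61,-0.95,0],
    [0.61,-0.95,0],
    [0.61,-0.95,0],
    [0.61,-0.95,0],
    [0.61,-0.95,0],
    [0.61,-0.95,0],
    [0.61,-0.95,0],
    [0.61,-0.95,0],
    [0.61,-0.95,0],
    [0.61,-0.95,0],
    [0.61,-0.95,0],
    [0.61,-0.95,0],
    [0.63,-0.87,0],
    [0,0,0],
    [0,0,0]
  ],
  "rot": [
    [0,0,0],
    [0,0,0],
    [0,0,0],
    [0,0,0],
    [0,0,0],
    [0,0,0],
    [0,0,0],
    [0,0,0],
    [0,0,0],
    [0,0,0],
    [0,0,0],
    [0,0,0],
    [0,0,0],
    [0,0,0],
    [0,0,0],
    [0,0,0],
    [0,0,0]
  ],
  "claw": [15,15,15,15,15,15,15,15,15,15,15,15,15,15,15,15,15]
}}

```text
time: 33.78
eef_pos: [0.6288, 0.0968, 0.1876]
tcp_rot: [3.141, 0.0, -0.004]
ft_force: [-0.3, -0.9, -1.4]
width: 0.0271
```

{"method": "jog_arm", "body": {
  "travel": [
    [0.03,0,1],
    [0,0,1],
    [0,0,0.7],
    [0,0,0.3],
    [0,0,0.2],
    [0,0,0.1],
    [0,0,0.1],
    [0,0,0.08],
    [0,0,0],
    [0,0,0]
  ],
  "rot": [
    [0,0,0],
    [0,0,0],
    [0,0,0],
    [0,0,0],
    [0,0,0],
    [0,0,0],
    [0,0,0],
    [0,0,0],
    [0,0,0],
    [0,0,0]
  ],
  "claw": [15,15,15,15,15,15,15,15,15,15]
}}

```text
time: 35.02
eef_pos: [0.6307, 0.0974, 0.102]
tcp_rot: [-3.141, -0.0, -0.001]
ft_force: [-0.4, -0.4, 2.6]
width: 0.0269
```

{"method": "jog_arm", "body": {
  "travel": [
    [0,0,0.03],
    [0,0,0]
  ],
  "rot": [
    [0,0,0],
    [0,0,0]
  ],
  "claw": [15,15]
}}

```text
time: 35.28
eef_pos: [0.6308, 0.0974, 0.102]
tcp_rot: [-3.141, -0.0, -0.002]
ft_force: [-2.0, -0.5, 5.3]
width: 0.0272
```

{"method": "jog_arm", "body": {
  "travel": [
    [0,0,0],
    [0,0,0],
    [0,0,0],
    [0,0,0],
    [0,0,-0.5],
    [0,0,-1],
    [0,0,-1],
    [0,0,-1],
    [0,0,-1],
    [0,-1,0],
    [0,-1,0],
    [0,-1,0],
    [0,-1,0],
    [0,-1,0],
    [0,-1,0],
    [0,-1,0],
    [0,-1,0],
    [0,0,0],
    [0,0,0]
  ],
  "rot": [
    [0,0,0],
    [0,0,0],
    [0,0,0],
    [0,0,0],
    [0,0,0],
    [0,0,0],
    [0,0,0],
    [0,0,0],
    [0,0,0],
    [0,0,0],
    [0,0,0],
    [0,0,0],
    [0,0,0],
    [0,0,0],
    [0,0,0],
    [0,0,0],
    [0,0,0],
    [0,0,0],
    [0,0,0]
  ],
  "claw": [60,60,60,60,60,60,60,60,60,60,60,60,60,60,60,60,60,60,60]
}}

```text
time: 37.65
eef_pos: [0.6305, 0.297, 0.2131]
tcp_rot: [3.141, 0.0, -0.0]
ft_force: [-0.3, 0.0, 0.4]
width: 0.0601
```

```bash
python3 - <<'E'
from plant import r
from h import *
t,s=r.get_image("top"),r.get_image("scene")
a=cv2.resize(s["pixels"][120:275,230:430,::-1],None,fx=3.6,fy=3.6,interpolation=cv2.INTER_CUBIC)
cv2.imwrite("pics/a5.png",a)
cv2.imwrite("pics/t5.png",cv2.resize(t["pixels"][150:290,170:440,::-1],None,fx=2.96,fy=2.96,interpolation=cv2.INTER_CUBIC))
for k,x in {100:(.63,.0972),84:(.4459,.0932),68:(.6294,-.0928),54:(.4481,-.0756)}.items():
    print(k,*[fit(d,np.array(x),k+4,Z[k]+.003,False) for d in(t,s)])
print('tape',cv2.norm(t["pixels"][245:270,238:268],cv2.cvtColor(cv2.imread("pics/top0.png"),cv2.COLOR_BGR2RGB)[245:270,238:268])/ (25*30*3)**.5)
E
```

```text
100 (array([0.62973669, 0.09840116]), np.float64(46.12255096435547)) (array([0.63132451, 0.09586541]), np.float64(30.000343322753906))
84 (array([0.44423275, 0.09327152]), np.float64(59.46772766113281)) (array([0.44586794, 0.09008058]), np.float64(24.322494506835938))
68 (array([ 0.62911302, -0.09216783]), np.float64(61.253990173339844)) (array([ 0.62992671, -0.09703746]), np.float64(22.88544464111328))
54 (array([ 0.44689829, -0.07492069]), np.float64(16.32586669921875)) (array([ 0.45505093, -0.07265876]), np.float64(8.071784973144531))
tape 17.061822229110753
```

View pics/a5.png

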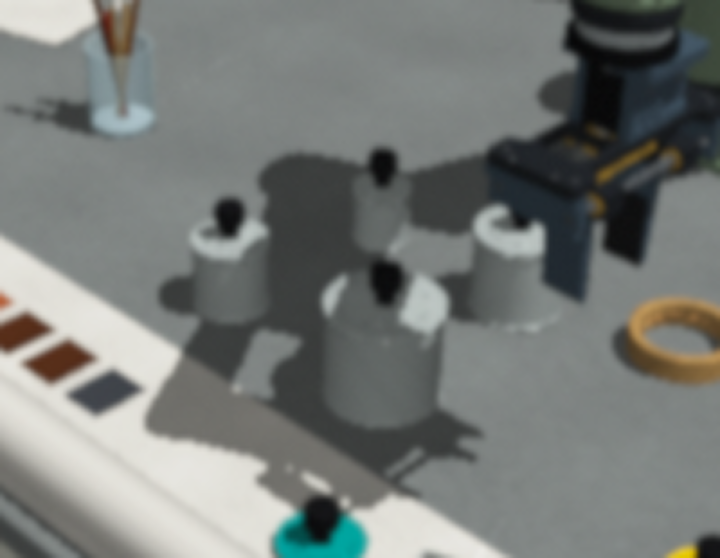

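View pics/t5.png

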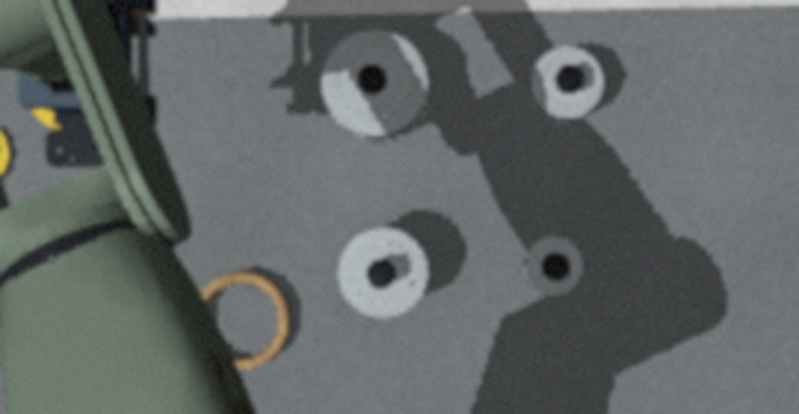

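All four lids sit concentric and level on their jars, with top-view fits within about 1 mm of the original jar centres. The gripper is clear of everything, so I'll hand in.

```bash
python3 -c "
from plant import r
print(r.sign_off(), r.state()['time'])"
```

```text
the job is handed in; nothing more can be done
the job is handed in; nothing more can be done
```

All four jars are closed with their own lids, in the order 84, 68, 54, 100. Each lid was gripped by its knob, lowered until it met the rim (4–11 N of contact force) and then released. I handed the job in shortly after 37.65 s on the robot's clock, the reading after the last move, with the gripper open and clear of everything.

**Checks that agreed:**
- **Height:** each lid's height at release was within about 0.5 mm of fully seated.
- **Centring:** in the last top picture each lid lies within about 1 mm of where its jar stood at the start, so the jars did not noticeably move.
- **Level:** lids 84, 68 and 54 showed level on their rims in the scene view. Lid 100 also looked level, but it was partly in the arm's shadow.
- **Bystanders:** the tape and the brush jar look unmoved.

**Checks that disagreed or failed:**
- **Camera offset:** the two cameras differ by a steady 2–3 mm, so I used their average.
- **Last scene-camera fits:** these were 3–8 mm off for lids 84, 68 and 54, because the gripper or its shadow covered part of them. Scene fits taken earlier, while 68 and 54 were unobstructed, were good. Lid 84's scene fits were obstructed both times, so its centring rests on the top view.
- **Tape comparison:** the pixel comparison of the tape was no use, because the arm overlapped it. That it stayed put is judged by eye.

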